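# Load a vial in the spring-toggle tilt stand and snap it over

## Robot

A 6-joint arm with a two-finger parallel gripper is mounted at the origin on a cart in front of the work surface, level with it; the furniture and walls round the work are solid. World frame = base frame: x ahead of the robot, y to its left, z up, the work surface at z = 0. Lengths are in m, angles in rad, forces in N, time in s.
With the tool pointing down it reaches from about 0.35 to 0.975 m from the base axis. Payload 4.9 kg.
Tool frame: the origin (TCP) lies at the very end of the fingers, on their centre line; the grasp point (between the pads) lies 19 mm behind it (ctrl.grasp_offset is the distance from the TCP to the grasp point, in m); z points along the fingers, y is the line along which they close (so a half turn about z gives the same grasp; the last joint's range is limited). The gripper opens to 85 mm and grips with 20 to 120 N. Pads are 22 mm wide; open, the fingers measure 114 mm over their backs; the gripper's body (76 mm by 85 mm) begins 54 mm behind the grasp point. The pads swing forward as they close: fully open they stand 13 mm farther back than shut.
Start: joints at [1.205, 0.053, 1.613, -0, 1.476, -0.119], TCP at [0.153, 0.606, 0.206] pointing down, gripper open.
Joint ranges: [-3.01, 3.01], [-1.01, 2.22], [0.06, 2.58], [-1.02, 4.17], [0.09, 2.62], [-3.14, 3.14]. Speed limits (rad/s): [2.57, 2.57, 3.14, 3.14, 3.14, 3.14].

## Interface

Orientations are given as a rotation vector (axis times angle).
In Python, from station import ctrl, optics gives the robot as it stands.
- The arm moves only by the shell command python3 -m handwheel 'ROWS' [OPENING] [FORCE]. ROWS is JSON, a list of rows, each an object of numbers: "tx", "ty", "tz": the shift along the tool's x, y, z in mm; "roll": the turn about the tool's z in rad. A call has 1 to 12 rows; each row shifts and turns the commanded pose from where the row before left it, along the tool's axes as they then stand; what a row does not reach is not made up. A row lasts 1/12 s, in which the tool goes at most 41.7 mm and 7.16 degrees, less where a joint would pass 70% of its speed; a pose out of reach is approached as far as the arm can. A call with a gripper value outside its range is refused whole. OPENING is the finger opening in mm, from 0 to 85.4, set as the call begins (- or left out, the last holds). The fingers move at their own pace and stop on an object; FORCE is the grip in N (left out, the last holds). Time passes only in rows, so rows that do not move let the fingers close. It gives the time, the measured TCP pose, the force, the opening and the grip force at its end, in the units of the state.
- ctrl.get_obs(): the state, without advancing time (a new reading comes with each control period).
- optics.get_image(name): name is "scene" or "side" or "wrist"; returns (picture, depth): 480x640x3 uint8, red, green, blue; 480x640 float32, m along the optical axis (not along the pixel's ray), 0 where there is no reading.
- optics.camera_params(name): a dict with "mtx" (3x3 intrinsics, pixels), "extrinsics" (4x4, takes a point from camera to world coordinates); the wrist camera has in their place "tool_from_camera" (4x4, takes a point from camera to tool coordinates, whose origin is the TCP and whose axes are the flange's). Camera axes: x right, y down, z forward; pixel columns grow to the right and rows downward; lengths in m; the calibration is good to about 2 mm. A picture is of the moment at which its call begins: read the wrist's pose just before it. camera_params takes no time and is no camera call.
- ctrl.finish_job(): hands the job in; it is judged then, once.
The state is a dict: "t": time; "q": joint angles; "dq": joint speeds; "effort": joint torques, N m; "tool_pos": TCP position; "tool_rot": TCP orientation; "contact_force": force on the tool from outside, world axes, zero at the start; "wrist_torque": the same for the moment, N m; "opening": finger opening in m; "grip_force": force on a finger pad.
Only numpy, scipy, OpenCV 4.12 (cv2) and the standard library are available. Lean on these libraries where they do the work, as an engineer would, in place of code of your own. Each camera call takes 0.05 s, during which the arm holds its last target. There are 200 camera calls.

## Task

Stand the sample vial in the cup of the tilt stand while the cup is upright, right down on the cup's floor, and let go of it. Then tip it for drawing off with the syringe: push the black thumb pad so that the cup tips away from it, past the over-centre point of the spring, until the stand snaps against its far stop and stays there with the vial in it. Push on the pad and not on the glass, feel for the snap and ease off then, as more than 1.5 kg of push (15 N) on the stand would shift its clamped angle setting, and leave the other things where they are.

Things in the scene. Friction and masses are not known exactly. Their poses are not given: they have to be found in the camera images.
- vial: The only vial on the worktop: clear glass, 27 mm in diameter, 64 mm tall, with a black screw cap 25 mm in diameter over the top 12 mm; 20 to 40 g. Stands upright. Origin: centre of its underside; z runs up its axis.
- tilt_base: Tilt stand: grey plate 150 x 118 x 12 mm fixed to the worktop, aluminium cup on a swinging yoke between two bearing blocks. Origin: on the worktop under the swing axis; x: the way the cup tips, away from the black thumb pad; y: along the axis; z up. A toggle spring and a clamped steel angle slide with the far-stop pin stand at y +18 to +62 mm, x -25 to +55 mm, up to 72 mm high.
- pivot (a point): Middle of the swing axis, 22 mm above the worktop; the axis runs along the y of tilt_base. Yoke, cup and pad tip about it. A toggle spring holds them at either stop: it resists with up to about 4 to 10 N at the pad, differing with the setting, fades to nothing at the over-centre point, then throws the stand on to the far stop, a rigid pin. Let go of too early, the stand springs back upright.
- tilt_stand (a joint): Tip angle, rad: 0 upright on its front stop, grows as the cup tips to +x. The over-centre point lies anywhere from about 0.27 to 0.92, as the last user clamped the angle slide, and the far stop about 0.07 beyond it (0.35 to 0.99). Neither is among these readings: it is felt, as the force at the pad dies away and the pad runs ahead of the finger.
- cup_floor (a point): Centre of the cup's inner floor, 23 mm above the swing axis when upright (45 mm above the worktop). z points out of the cup along its bore. The bore is 31 mm wide and 34 mm deep, so a seated vial stands 30 mm out of it.
- cup_mouth (a point): Centre of the cup's rim (42 mm wide outside), 34 mm above cup_floor, 79 mm above the worktop when upright.
- push_pad (a point): Middle of the outer face of the black thumb pad, 35 mm from the swing axis towards -x and 45 mm above it when upright. The face is 38 mm wide (along y) and 26 mm high (32 to 58 mm above the axis), looks to -x when upright and turns with the cup.
- septa_box: Small carton, 50 x 70 x 26 mm high, lying on the worktop; bystander. Origin: centre of its underside.
- bench_timer: Bench timer, 58 x 62 x 19 mm high, lying on the worktop; bystander. Origin: centre of its underside.
- weighing_bottle: Squat glass weighing bottle with a lid knob, 42 mm in diameter, 58 mm tall (not the vial); bystander. Origin: centre of its underside.
There are look-alikes about, which are no part of the job. Leave any pink look-alike of the vial alone.

How it is judged:
By the outcome, as a careful person would: the job done as asked, in the order asked, and still so for the second after the job is handed in, with the robot touching nothing.
It also fails if it takes over 72 s, if anything falls off the work surface, if the arm or the gripper's body presses on something with over 40 N, if the wrist force passes 120 N, or if a joint passes its speed limit or range.

## Working session

There is one attempt and no reset: what is moved stays moved. The work goes in short steps, Python scripts to look and compute and a shell command to move; the robot and the scene stay as the last step left them, time stands still between calls to the robot, and variables do not carry over. Pictures are saved under pics/ and viewed, at most 10 in all, crops included, and the job is handed in when it is done.

```bash
ls; mkdir -p pics; cat > h.py <<'E'
import numpy as np, cv2
from scipy.spatial.transform import Rotation as R
from station import ctrl, optics
def T_of(name, obs=None):
    p=optics.camera_params(name); K=np.array(p["mtx"])
    if name!="wrist": return K,np.array(p["extrinsics"])
    T=np.eye(4); T[:3,:3]=R.from_rotvec(obs["tool_rot"]).as_matrix(); T[:3,3]=obs["tool_pos"]
    return K,T@np.array(p["tool_from_camera"])
def grab(name,tag):
    o=ctrl.get_obs(); im,d=optics.get_image(name); K,T=T_of(name,o)
    cv2.imwrite(f"pics/{tag}.png",im[:,:,::-1]); np.savez(f"{tag}.npz",im=im,d=d,K=K,T=T); return im,d,K,T
def load(tag):
    z=np.load(f"{tag}.npz"); return z["im"],z["d"],z["K"],z["T"]
def ray(u,v,K,T):
    r=T[:3,:3]@np.linalg.solve(K,[u,v,1.]); return T[:3,3],r
def onz(u,v,K,T,z):
    c,r=ray(u,v,K,T); return c+r*(z-c[2])/r[2]
def proj(P,K,T):
    q=K@(T[:3,:3].T@(np.asarray(P)-T[:3,3])); return q[:2]/q[2]
def cloud(d,K,T):
    v,u=np.mgrid[:480,:640]; r=np.stack([u,v,np.ones_like(u)],-1)@np.linalg.inv(K).T
    return (r*d[...,None])@T[:3,:3].T+T[:3,3]
def tri(a,b):
    (c1,r1),(c2,r2)=a,b; A=np.stack([r1,-r2],1); s=np.linalg.lstsq(A,c2-c1,rcond=None)[0]
    p,q=c1+s[0]*r1,c2+s[1]*r2; return (p+q)/2,np.linalg.norm(p-q)
E
python3 - <<'E'
from h import *
for n in("scene","side","wrist"):
    im,d,K,T=grab(n,n); print(n,T.round(3).tolist(),K[0,0])
a=[cv2.imread(f"pics/{n}.png") for n in("scene","side","wrist")]
cv2.imwrite("pics/two.png",cv2.resize(np.vstack(a[:2]),None,fx=.62,fy=.62))
E
```

```text
pics
scene [[0.816, -0.243, 0.524, -0.011], [-0.577, -0.385, 0.72, -0.745], [0.027, -0.89, -0.455, 0.576], [0.0, 0.0, 0.0, 1.0]] 576.118067776369
side [[-0.86, -0.329, 0.39, 0.203], [-0.51, 0.527, -0.68, 0.672], [0.018, -0.783, -0.621, 0.678], [0.0, 0.0, 0.0, 1.0]] 497.33002652995805
wrist [[0.245, 0.926, 0.286, 0.08], [0.97, -0.233, -0.074, 0.624], [-0.002, 0.295, -0.955, 0.372], [0.0, 0.0, 0.0, 1.0]] 417.42346355048693
```

View pics/scene.png

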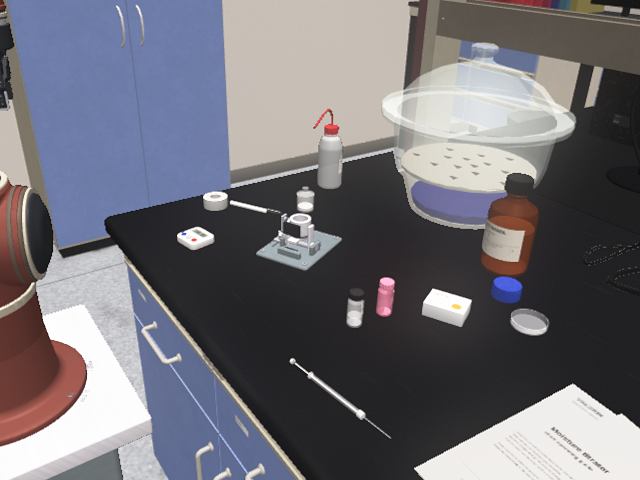

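View pics/side.png

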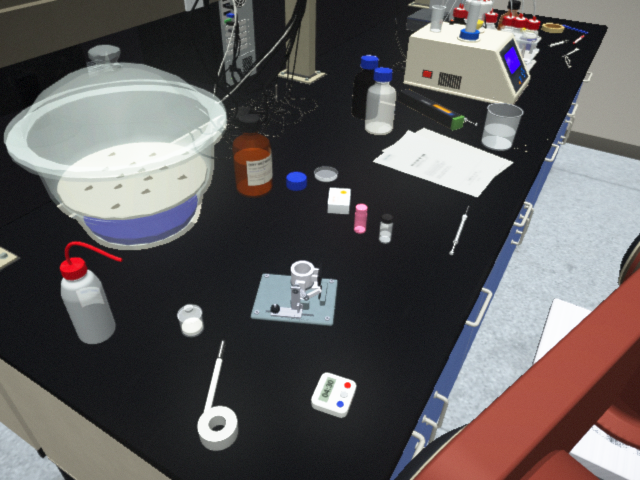

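The vial candidates are the clear, black-capped one at scene (356,308) / side (386,229), and the pink one at scene (385,297) / side (361,219). The clear one fits the description. The stand is at scene (300,240) / side (296,297). Next I enlarge both and measure.

```bash
python3 - <<'E'
from h import *
s=load("scene"); w=load("side")
a=cv2.resize(s[0][200:340,240:420],(720,560),interpolation=cv2.INTER_CUBIC)
b=cv2.resize(w[0][205:330,245:405],(768,600),interpolation=cv2.INTER_CUBIC)
cv2.imwrite("pics/c1.png",a[:,:,::-1]);cv2.imwrite("pics/c2.png",b[:,:,::-1])
# vial base/white ring
for n,(u,v) in (("vial",((355,325),(385,242))),("pink",((384,315),(360,232))),):
    print(n,onz(*u,*s[2:],0).round(3),onz(*v,*w[2:],0).round(3))
for nm,I in(("scene",s),("side",w)):
    C=cloud(I[1],I[2],I[3])
    m=(C[...,0]>.3)&(C[...,0]<.8)&(abs(C[...,2]-.012)<.004)&(I[1]>0)
    hsv=cv2.cvtColor(I[0],cv2.COLOR_RGB2HSV)
    m&=(hsv[...,2]>90)
    n,l,st,ce=cv2.connectedComponentsWithStats(m.astype(np.uint8))
    k=1+np.argmax(st[1:,4]); P=C[l==k]
    r=cv2.minAreaRect((P[:,:2]*1000).astype(np.float32)); print(nm,st[k],r,P[:,2].mean())
    print(nm,"vial col z",[ (C[y,x].round(3).tolist()) for x,y in ([(356,295),(355,318)] if nm=="scene" else [(386,219),(385,236)])])
E
```

```text
vial [ 0.503 -0.151  0.   ] [ 0.5   -0.139  0.   ]
pink [ 0.563 -0.156  0.   ] [ 0.563 -0.142  0.   ]
scene [ 256  231   86   39 1223] ((567.2218017578125, 112.93571472167969), (152.67794799804688, 120.1270751953125), 24.385295867919922) 0.011418107773980175
scene vial col z [[0.499, -0.153, 0.062], [0.497, -0.158, 0.021]]
side [ 251  274   86   52 2392] ((569.4674072265625, 115.4902114868164), (149.60911560058594, 120.91253662109375), 24.65890884399414) 0.011754160034916927
side vial col z [[0.503, -0.135, 0.064], [0.5, -0.134, 0.02]]
```

View pics/c1.png

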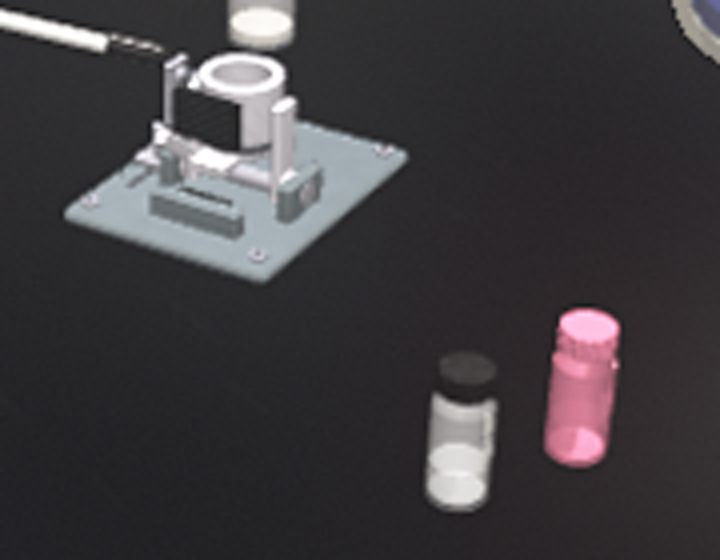

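View pics/c2.png

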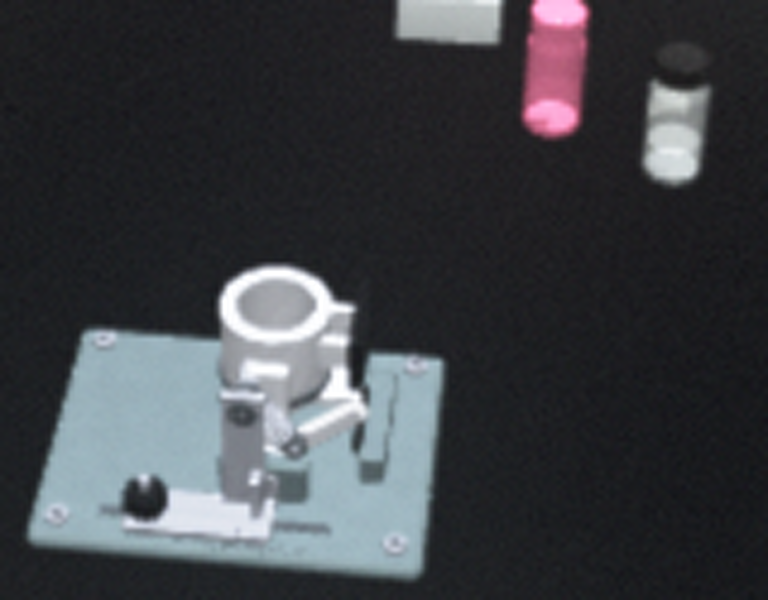

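Crop 1 shows the clear vial with its black cap top at (468,368), i.e. scene (357,292). Pink is at (585,390), so it is clearly different. The cup rim centre is at (242,77), i.e. scene (300.5,219.2), with the black pad on its robot side. Crop 2 shows the cap top at side (387.3,217.9) and the rim centre at side (302.7,268.5), with the slide on the +y side.

```bash
python3 - <<'E'
from h import *
s=load("scene"); w=load("side")
for n,a,b in(("cap",(357,292),(387.3,217.9)),("rim",(300.5,219.2),(302.7,268.5))):
    p,e=tri(ray(*a,*s[2:]),ray(*b,*w[2:])); print(n,p.round(4),round(e,4))
o=ctrl.get_obs(); M=R.from_rotvec(o["tool_rot"]).as_matrix(); print(M.round(4).tolist(),o["tool_pos"],o["opening"],o["t"])
th=np.radians(24.5); print("tool y heading",np.degrees(np.arctan2(M[1,1],M[0,1])))
E
```

```text
cap [ 0.5055 -0.1462  0.0603] 0.0035
rim [0.5614 0.1013 0.076 ] 0.0004
[[-0.9697, 0.2443, -0.0006], [0.2443, 0.9697, -0.0015], [0.0002, -0.0016, -1.0]] [0.15249617 0.60555663 0.20481088] 0.08534259311259253 0.15
tool y heading 75.8598722237074
```

```bash
python3 -m handwheel '[{"tx":-15,"ty":-11},{"tx":-32,"ty":-23.5},{"tx":-32,"ty":-23.5},{"tx":-32,"ty":-23.5},{"tx":-32,"ty":-23.5},{"tx":-32,"ty":-23.5},{"tx":-32,"ty":-23.5},{"tx":-32,"ty":-23.5},{"tx":-32,"ty":-23.5},{"tx":-32,"ty":-23.5},{"tx":-32,"ty":-23.5},{"tx":-32,"ty":-23.5}]' 55
python3 -m handwheel '[{"tx":-32,"ty":-23.5},{"tx":-32,"ty":-23.5},{"tx":-32,"ty":-23.5},{"tx":-32,"ty":-23.5},{"tx":-15,"ty":-11},{"roll":-0.112},{"roll":-0.112},{"roll":-0.112},{"roll":-0.112},{"roll":-0.112},{"roll":-0.112},{}]'
python3 - <<'E'
from h import *
im,d,K,T=grab("wrist","w1"); o=ctrl.get_obs()
print(o["t"],o["tool_pos"],o["contact_force"],R.from_rotvec(o["tool_rot"]).as_matrix().round(4).tolist())
E
```

```text
0.2 [0.15251148 0.60566764 0.20501218] [-0.0101658   0.13507677  0.38396551] [[-0.9697, 0.2443, -0.0005], [0.2443, 0.9697, -0.0012], [0.0002, -0.0013, -1.0]]$[0]: bad value
$[0]: bad value
```

View pics/w1.png

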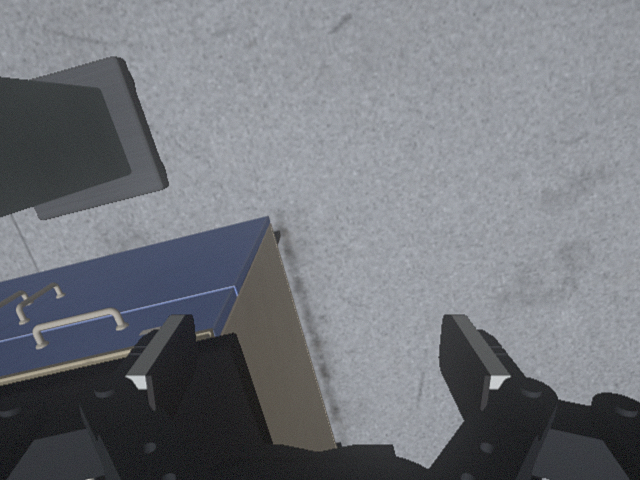

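The rows need all four keys; that picture showed only the floor and the fingers, near row 370.

```bash
python3 -m handwheel '[{"tx":-15,"ty":-11,"tz":0,"roll":0},{"tx":-32,"ty":-23.5,"tz":0,"roll":0},{"tx":-32,"ty":-23.5,"tz":0,"roll":0},{"tx":-32,"ty":-23.5,"tz":0,"roll":0},{"tx":-32,"ty":-23.5,"tz":0,"roll":0},{"tx":-32,"ty":-23.5,"tz":0,"roll":0},{"tx":-32,"ty":-23.5,"tz":0,"roll":0},{"tx":-32,"ty":-23.5,"tz":0,"roll":0},{"tx":-32,"ty":-23.5,"tz":0,"roll":0},{"tx":-32,"ty":-23.5,"tz":0,"roll":0},{"tx":-32,"ty":-23.5,"tz":0,"roll":0},{"tx":-32,"ty":-23.5,"tz":0,"roll":0}]' 55
python3 -m handwheel '[{"tx":-32,"ty":-23.5,"tz":0,"roll":0},{"tx":-32,"ty":-23.5,"tz":0,"roll":0},{"tx":-32,"ty":-23.5,"tz":0,"roll":0},{"tx":-32,"ty":-23.5,"tz":0,"roll":0},{"tx":-35,"ty":-11,"tz":0,"roll":-0.112},{"tx":-30,"ty":0,"tz":0,"roll":-0.112},{"tx":0,"ty":0,"tz":0,"roll":-0.112},{"tx":0,"ty":0,"tz":0,"roll":-0.112},{"tx":0,"ty":0,"tz":0,"roll":-0.112},{"tx":0,"ty":0,"tz":0,"roll":-0.112},{"tx":0,"ty":0,"tz":0,"roll":0},{"tx":0,"ty":0,"tz":0,"roll":0}]'
python3 - <<'E'
from h import *
im,d,K,T=grab("wrist","w2"); o=ctrl.get_obs()
print(o["t"],o["tool_pos"],o["contact_force"],R.from_rotvec(o["tool_rot"]).as_matrix().round(4).tolist())
print(proj([.5614,.1013,.079],K,T),proj(o["tool_pos"],K,T))
E
```

```text
t: 1.2
tool_pos: [0.4435, 0.2533, 0.2058]
tool_rot: [0.387, 3.117, 0.0]
contact_force: [0.2, 0.5, 0.3]
opening: 0.0551
grip_force: 0.0
t: 2.2
tool_pos: [0.6047, 0.1094, 0.2055]
tool_rot: [0.658, -3.071, -0.0]
contact_force: [0.5, 0.2, -0.2]
opening: 0.0549
grip_force: 0.0
2.25 [0.6047173  0.10939263 0.20559795] [-0.42084716 -0.27024474  0.31066982] [[-0.912, -0.4101, -0.0003], [-0.4101, 0.912, -0.0], [0.0003, 0.0001, -1.0]]
[333.53769011 160.25581666] [319.30111123 291.60587036]
```

View pics/w2.png

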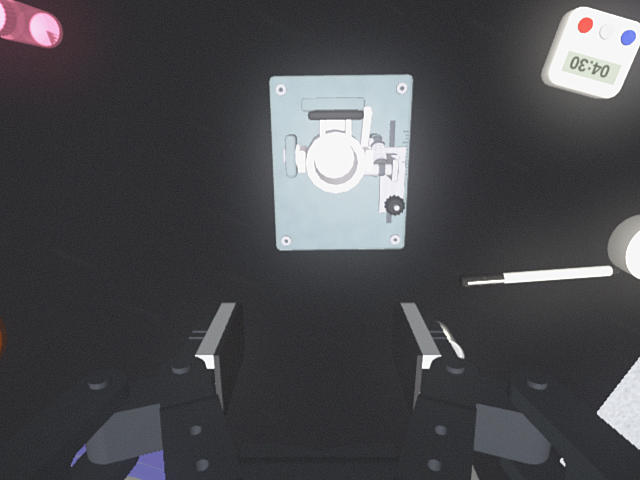

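The picture shows the stand from above: rim centre about (335,160), pad at (336,115), slide on the right, and the plate square to the tool. Next I go to the vial.

```bash
python3 -m handwheel '[{"tx":11,"ty":-14,"tz":0,"roll":0},{"tx":21.5,"ty":-27.5,"tz":0,"roll":0},{"tx":21.5,"ty":-27.5,"tz":0,"roll":0},{"tx":21.5,"ty":-27.5,"tz":0,"roll":0},{"tx":21.5,"ty":-27.5,"tz":0,"roll":0},{"tx":21.5,"ty":-27.5,"tz":0,"roll":0},{"tx":21.5,"ty":-27.5,"tz":0,"roll":0},{"tx":11,"ty":-14,"tz":0,"roll":0},{"tx":0,"ty":0,"tz":0,"roll":0},{"tx":0,"ty":0,"tz":0,"roll":0}]'
python3 - <<'E'
from h import *
im,d,K,T=grab("wrist","w3"); o=ctrl.get_obs()
print(proj([.5055,-.146,.064],K,T))
# rim contour in w2
im2,d2,K2,T2=load("w2"); g=cv2.cvtColor(im2,cv2.COLOR_RGB2GRAY)
c=cv2.HoughCircles(cv2.GaussianBlur(g,(3,3),0)[110:215,280:390],cv2.HOUGH_GRADIENT,1,5,param1=150,param2=18,minRadius=18,maxRadius=36)
print(None if c is None else (c[0][:6]+[280,110,0]).round(1).tolist())
for z in(.079,.045): print(onz(335,160,K2,T2,z).round(4))
b=np.hstack([cv2.resize(im2[100:220,270:400],(390,360),interpolation=cv2.INTER_CUBIC),cv2.resize(im[100:220,260:390],(390,360),interpolation=cv2.INTER_CUBIC)])
cv2.imwrite("pics/c3.png",b[:,:,::-1])
E
```

```text
t: 3.08
tool_pos: [0.5467, -0.1293, 0.2058]
tool_rot: [-0.658, 3.072, 0.001]
contact_force: [-0.0, 0.2, -0.1]
opening: 0.0549
grip_force: 0.0
[320.70886478 155.57563048]
[[336.5, 162.5, 30.8], [331.5, 155.5, 23.0], [330.5, 162.5, 26.6], [337.5, 152.5, 26.6], [339.5, 158.5, 26.6], [338.5, 167.5, 24.1]]
[0.5608 0.1022 0.079 ]
[0.5636 0.1049 0.045 ]
```

View pics/c3.png

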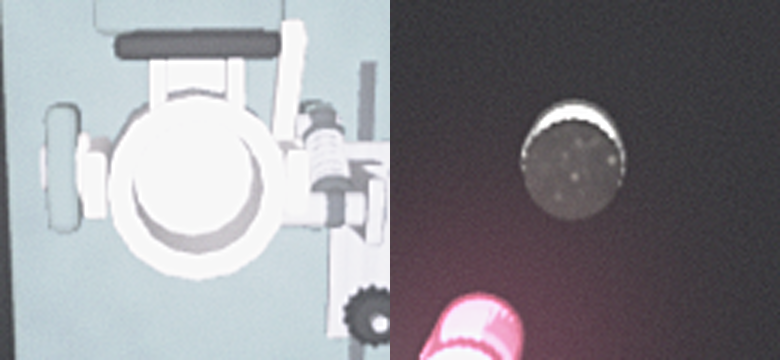

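The left crop shows the rim's outer circle centred at w2 pixel (335.7,162.5). The right crop shows the black cap top centred at w3 pixel (321,156.7), with pink well away at the lower left.

```bash
cat > m.py <<'E'
from h import *
def multi(rays):
    A=np.zeros((3,3));b=np.zeros(3)
    for c,r in rays:
        r=r/np.linalg.norm(r);P=np.eye(3)-np.outer(r,r);A+=P;b+=P@c
    return np.linalg.solve(A,b)
E
python3 - <<'E'
from m import *
s,w,a,b=load("scene"),load("side"),load("w2"),load("w3")
def R_(p,I): return ray(*p,*I[2:])
for n,x,y,z,I,h in(("rim",(300.5,219.2),(302.7,268.5),(335.7,162.5),a,.079),("cap",(357,292),(387.3,217.9),(321,156.7),b,.064)):
    print(n,multi([R_(x,s),R_(y,w),R_(z,I)]).round(4),[tri(R_(z,I),q)[0].round(4).tolist() for q in (R_(x,s),R_(y,w))],onz(*z,*I[2:],h).round(4))
print(R.from_rotvec(ctrl.get_obs()["tool_rot"]).as_matrix().round(4).tolist(),ctrl.get_obs()["tool_pos"])
E
```

```text
rim [0.5618 0.1024 0.0761] [[0.5628, 0.1035, 0.0749], [0.5614, 0.103, 0.0774]] [0.5622 0.1033 0.079 ]
cap [ 0.5059 -0.1457  0.0603] [[0.5068, -0.1457, 0.0609], [0.5053, -0.1456, 0.0594]] [ 0.5062 -0.1455  0.064 ]
[[-0.9116, -0.4111, 0.0002], [-0.4111, 0.9116, 0.0005], [-0.0004, 0.0004, -1.0]] [ 0.54691517 -0.12845574  0.20582983]
```

```bash
python3 -m handwheel '[{"tx":15,"ty":1,"tz":0,"roll":0},{"tx":29,"ty":0,"tz":10,"roll":0},{"tx":0,"ty":0,"tz":30,"roll":0},{"tx":0,"ty":0,"tz":32,"roll":0},{"tx":0,"ty":0,"tz":32,"roll":0},{"tx":0,"ty":0,"tz":28,"roll":0},{"tx":0,"ty":0,"tz":20,"roll":0},{"tx":0,"ty":0,"tz":12,"roll":0},{"tx":0,"ty":0,"tz":5,"roll":0},{"tx":0,"ty":0,"tz":0,"roll":0}]' 55
python3 -m handwheel '[{"tx":0,"ty":0,"tz":0,"roll":0},{"tx":0,"ty":0,"tz":0,"roll":0},{"tx":0,"ty":0,"tz":0,"roll":0},{"tx":0,"ty":0,"tz":0,"roll":0},{"tx":0,"ty":0,"tz":0,"roll":0},{"tx":0,"ty":0,"tz":0,"roll":0},{"tx":0,"ty":0,"tz":0,"roll":0},{"tx":0,"ty":0,"tz":0,"roll":0}]' 15 25
```

```text
t: 3.97
tool_pos: [0.5062, -0.145, 0.036]
tool_rot: [0.664, -3.069, -0.002]
contact_force: [-0.2, -0.3, 0.0]
opening: 0.0547
grip_force: 0.0
t: 4.63
tool_pos: [0.5075, -0.1463, 0.0383]
tool_rot: [-0.662, 3.069, -0.002]
contact_force: [-0.5, 0.8, 6.0]
opening: 0.015
grip_force: 3.0
```

```bash
python3 - <<'E'
from h import *
a=grab("wrist","w4")[0]; b=grab("side","s4")[0]; print(ctrl.get_obs()["grip_force"],ctrl.get_obs()["opening"])
x=np.hstack([cv2.resize(a[160:480,140:500],(405,360)),cv2.resize(b[150:270,330:460],(390,360),interpolation=cv2.INTER_CUBIC)])
cv2.imwrite("pics/c4.png",x[:,:,::-1])
E
```

```text
2.9961419629398733 0.014648420571386577
```

View pics/c4.png

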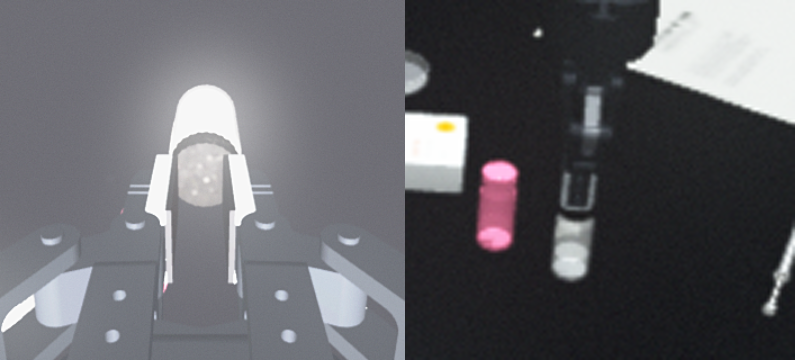

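```bash
python3 - <<'E'
from h import *
im,d,K,T=load("w4"); o=ctrl.get_obs(); tp=o["tool_pos"]; M=R.from_rotvec(o["tool_rot"]).as_matrix()
f=lambda p:[(p[0]-140)*1.125,(p[1]-160)*1.125]
print("cap exp",f(proj([.5062,-.1455,.064],K,T)))
for x in(-.011,.011):
  for y in(-.0075,.0075,-.0125,.0125):
    for z in (0,-.019): print(x,y,z,np.round(f(proj(tp+M@[x,y,z],K,T))))
u=140+207/1.125;v=160+170/1.125; print("cap center obs",onz(u,v,K,T,.064),onz(u,v,K,T,.068), tp)
E
```

```text
cap exp [np.float64(205.6237053125976), np.float64(177.41367224980632)]
-0.011 -0.0075 0 [183. 174.]
-0.011 -0.0075 -0.019 [181. 198.]
-0.011 0.0075 0 [221. 174.]
-0.011 0.0075 -0.019 [223. 198.]
-0.011 -0.0125 0 [170. 174.]
-0.011 -0.0125 -0.019 [167. 198.]
-0.011 0.0125 0 [233. 174.]
-0.011 0.0125 -0.019 [237. 198.]
0.011 -0.0075 0 [182. 121.]
0.011 -0.0075 -0.019 [180. 141.]
0.011 0.0075 0 [221. 121.]
0.011 0.0075 -0.019 [224. 141.]
0.011 -0.0125 0 [169. 121.]
0.011 -0.0125 -0.019 [165. 141.]
0.011 0.0125 0 [234. 121.]
0.011 0.0125 -0.019 [238. 141.]
cap center obs [ 0.50350789 -0.14622341  0.064     ] [ 0.50168727 -0.14711307  0.068     ] [ 0.50747878 -0.14633661  0.03825053]
```

```bash
python3 - <<'E'
from h import *
im,d,K,T=load("w4"); o=ctrl.get_obs(); M=R.from_rotvec(o["tool_rot"]).as_matrix(); tp=o["tool_pos"]
C=(cloud(d,K,T)-tp)@M*1000
for v in range(240,380,8):
    r=C[v]; print(v,"|".join(f"{int(r[u][0])},{int(r[u][1])},{int(r[u][2])}" if d[v,u]>0 else "--" for u in range(260,388,9)))
E
```

```text
240 11,-30,37|11,-25,38|11,-21,38|11,-16,38|11,-11,39|11,-7,38|14,-2,29|14,1,27|14,6,30|11,11,39|11,16,38|11,20,38|11,25,38|11,30,39|11,34,38
248 7,-30,38|7,-25,38|7,-21,37|7,-16,39|7,-11,39|12,-6,23|14,-2,17|15,1,15|13,6,18|11,10,26|7,16,38|7,20,38|7,25,37|6,30,39|7,34,38
256 2,-30,39|2,-26,39|3,-21,38|3,-16,37|3,-12,38|12,-6,11|14,-2,6|14,1,4|13,5,7|11,10,13|2,16,38|2,21,39|3,25,37|2,30,38|2,35,38
264 -1,-31,38|-1,-26,38|-1,-21,38|-1,-16,38|6,-10,15|12,-6,0|13,-2,-3|14,1,-5|13,5,-3|11,9,2|-1,16,38|-1,20,37|-1,25,37|-1,30,39|-1,35,37
272 -6,-31,39|-6,-26,38|-6,-21,39|-5,-16,38|8,-10,1|12,-5,-7|13,-2,-10|12,1,-9|12,5,-8|12,8,-7|6,13,7|-6,21,39|-5,25,37|-6,30,38|-5,35,37
280 -10,-31,38|-11,-26,39|-11,-21,39|-10,-17,39|8,-9,-8|9,-5,-10|12,-2,-17|13,1,-19|12,4,-16|9,8,-10|7,12,-4|-10,21,38|-10,26,38|-10,30,38|-10,35,38
288 -15,-31,38|-15,-26,39|-15,-22,38|-14,-17,37|8,-9,-14|11,-5,-21|11,-2,-23|12,1,-24|11,4,-23|10,8,-19|5,12,-9|-15,21,38|-15,26,38|-15,31,39|-15,35,38
296 -20,-31,39|-19,-26,37|-20,-22,39|-19,-17,38|8,-8,-22|9,-5,-24|9,-2,-24|8,1,-24|9,4,-24|9,8,-25|5,12,-17|-19,21,38|-2
[... 816 characters left out ...]
-8,-39|-48,-7,37|-49,-2,38|-49,2,38|-48,7,38|4,6,-50|11,8,-61|10,11,-61|6,14,-54|6,17,-54|6,20,-54
352 13,-16,-68|13,-13,-69|11,-11,-65|8,-9,-62|-4,-8,-40|-54,-7,39|-53,-2,37|-54,2,38|-54,7,38|1,6,-51|8,8,-61|11,10,-67|13,12,-69|13,15,-69|12,18,-67
360 12,-15,-72|11,-13,-69|11,-11,-70|6,-9,-62|-7,-8,-41|-59,-7,38|-59,-2,39|-60,2,40|-59,7,39|0,6,-51|6,8,-62|11,10,-69|12,12,-71|12,14,-71|11,17,-70
368 12,-15,-74|11,-13,-74|11,-10,-74|3,-9,-62|-9,-8,-42|-65,-7,39|-64,-2,38|-65,2,39|-64,7,37|-3,6,-52|6,8,-66|10,10,-73|11,12,-74|11,14,-74|11,17,-73
376 12,-15,-78|11,-12,-77|11,-10,-77|0,-9,-61|-70,-13,39|-70,-8,38|-70,-2,38|-70,2,38|-70,7,38|-5,6,-53|4,8,-67|12,9,-78|11,11,-78|11,14,-77|11,16,-77
```

The depth data settles it: at this opening the real fingertips end about 25–34 mm behind the nominal TCP. The fingers closed just above the cap and rest lightly on it (6 N up), and the vial is still standing. I'll open, go 24 mm lower (TCP at 12 mm, so clear of the table in any case) and look at the depths again.

```bash
python3 -m handwheel '[{"tx":0,"ty":0,"tz":-5,"roll":0},{"tx":0,"ty":0,"tz":0,"roll":0},{"tx":0,"ty":0,"tz":0,"roll":0},{"tx":0,"ty":0,"tz":0,"roll":0},{"tx":0,"ty":0,"tz":0,"roll":0},{"tx":0,"ty":0,"tz":0,"roll":0},{"tx":0,"ty":0,"tz":0,"roll":0}]' 50
cat > dep.py <<'E'
from h import *
import sys
def go(tag):
    im,d,K,T=grab("wrist",tag); o=ctrl.get_obs(); M=R.from_rotvec(o["tool_rot"]).as_matrix(); tp=o["tool_pos"]
    C=(cloud(d,K,T)-tp)@M*1000; W=cloud(d,K,T)*1000
    ok=d>0
    m=ok&(abs(abs(C[...,1])-(o["opening"]*500+6))<9)&(C[...,0]>2)&(C[...,0]<14)&(C[...,2]<20)&(W[...,2]>8)
    for s in(-1,1):
        q=m&(C[...,1]*s>0); print("finger",s,"tool z max pctl",np.percentile(C[q][:,2],[99,95]).round(1),"y inner",np.percentile(abs(C[q][:,1]),2).round(1),q.sum())
    z=np.median(W[...,2][ok&(abs(W[...,2]-62)<6)&(abs(C[...,1])<13)&(abs(C[...,0])<22)]) if True else 0
    q=ok&(abs(W[...,2]-z)<2.5)&(abs(C[...,1])<18)&(abs(C[...,0])<25)
    v,u=np.nonzero(q); P=W[q]; (c,r)=cv2.minEnclosingCircle(P[:,:2].astype(np.float32))
    print("cap z",z,"circle",np.round(c,1),round(r,1),"tcp",(tp*1000).round(1),"t",o["t"])
go(sys.argv[1])
E
python3 dep.py w5
```

```text
t: 5.32
tool_pos: [0.5062, -0.1459, 0.0415]
tool_rot: [0.663, -3.07, -0.0]
contact_force: [0.2, 0.3, 0.0]
opening: 0.0502
grip_force: 0.0
finger -1 tool z max pctl [-31.9 -37. ] y inner 25.5 5034
finger 1 tool z max pctl [-32.3 -37.3] y inner 24.0 5292
cap z 62.814151638618085 circle [ 506.  -145.7] 12.8 tcp [ 506.2 -145.9   41.6] t 5.3667
```

```bash
python3 -m handwheel '[{"tx":0,"ty":0,"tz":10,"roll":0},{"tx":0,"ty":0,"tz":12,"roll":0},{"tx":0,"ty":0,"tz":6,"roll":0},{"tx":0,"ty":0,"tz":3,"roll":0},{"tx":0,"ty":0,"tz":0,"roll":0}]' 50
python3 -m handwheel '[{"tx":0,"ty":0,"tz":0,"roll":0},{"tx":0,"ty":0,"tz":0,"roll":0},{"tx":0,"ty":0,"tz":0,"roll":0},{"tx":0,"ty":0,"tz":0,"roll":0},{"tx":0,"ty":0,"tz":0,"roll":0},{"tx":0,"ty":0,"tz":0,"roll":0},{"tx":0,"ty":0,"tz":0,"roll":0},{"tx":0,"ty":0,"tz":0,"roll":0}]' 15 25
python3 dep.py w6
```

```text
t: 5.78
tool_pos: [0.5051, -0.1454, 0.0089]
tool_rot: [0.662, -3.068, -0.003]
contact_force: [-0.4, 0.1, 0.2]
opening: 0.0497
grip_force: 0.0
t: 6.45
tool_pos: [0.5067, -0.1461, 0.0111]
tool_rot: [-0.663, 3.07, -0.001]
contact_force: [-0.4, -0.2, 1.5]
opening: 0.0252
grip_force: 25.8
finger -1 tool z max pctl [-10.6 -31.3] y inner 9.9 5212
finger 1 tool z max pctl [ -4.  -29.4] y inner 10.0 4905
cap z 62.93740297439336 circle [ 504.1 -147.3] 19.6 tcp [ 506.7 -146.1   11.1] t 6.5
```

Opening 25.2 mm at 25.8 N means it holds the cap. Lift and carry it to above the cup.

```bash
python3 -m handwheel '[{"tx":0,"ty":0,"tz":0,"roll":0},{"tx":0,"ty":0,"tz":-8,"roll":0},{"tx":0,"ty":0,"tz":-20,"roll":0},{"tx":0,"ty":0,"tz":-25,"roll":0},{"tx":0,"ty":0,"tz":-25,"roll":0},{"tx":0,"ty":0,"tz":-22,"roll":0},{"tx":0,"ty":0,"tz":-10,"roll":0},{"tx":0,"ty":0,"tz":0,"roll":0}]' 15 40
python3 -m handwheel '[{"tx":-7,"ty":9.6,"tz":0,"roll":0},{"tx":-14,"ty":19,"tz":0,"roll":0},{"tx":-19,"ty":25,"tz":0,"roll":0},{"tx":-19,"ty":25,"tz":0,"roll":0},{"tx":-19,"ty":25,"tz":0,"roll":0},{"tx":-19,"ty":25,"tz":0,"roll":0},{"tx":-19,"ty":25,"tz":0,"roll":0},{"tx":-17,"ty":23,"tz":0,"roll":0},{"tx":-14,"ty":19,"tz":0,"roll":0},{"tx":-6,"ty":9,"tz":0,"roll":0},{"tx":0,"ty":0,"tz":0,"roll":0},{"tx":0,"ty":0,"tz":0,"roll":0}]'
python3 - <<'E'
from h import *
im,d,K,T=load("w2"); W=cloud(d,K,T)*1000
q=(d>0)&(abs(W[...,2]-77.5)<4)&(np.hypot(W[...,0]-562,W[...,1]-103)<23); P=W[q]
print("rim z",np.median(P[:,2]),cv2.minEnclosingCircle(P[:,:2].astype(np.float32)))
o=ctrl.get_obs();M=R.from_rotvec(o["tool_rot"]).as_matrix();print(M.round(4).tolist(),o["tool_pos"],o["opening"])
print("to go (tool)",M.T@(np.array([.5622,.1033,0])-o["tool_pos"])*1000)
a=grab("scene","s7")[0]; b=grab("side","d7")[0]; g=grab("wrist","w7")[0]
x=np.hstack([cv2.resize(a[130:270,250:370],(342,400),interpolation=cv2.INTER_CUBIC),cv2.resize(b[170:310,240:370],(371,400),interpolation=cv2.INTER_CUBIC)])
cv2.imwrite("pics/c7.png",x[:,:,::-1])
E
```

```text
t: 7.17
tool_pos: [0.5084, -0.1468, 0.1243]
tool_rot: [-0.662, 3.066, -0.006]
contact_force: [-0.2, 1.0, -0.4]
opening: 0.0247
grip_force: 40.3
t: 8.17
tool_pos: [0.5602, 0.1037, 0.1191]
tool_rot: [0.664, -3.068, 0.0]
contact_force: [0.2, -0.2, 0.2]
opening: 0.0247
grip_force: 40.3
rim z 78.43550327749854 ((562.3004760742188, 103.0215072631836), 21.0848388671875)
[[-0.9104, -0.4136, -0.0029], [-0.4136, 0.9104, -0.0008], [0.003, 0.0005, -1.0]] [0.56024042 0.10368629 0.11912895] 0.024731923507750126
to go (tool) [ -1.97864275  -1.22455447 119.12297145]
```

View pics/c7.png

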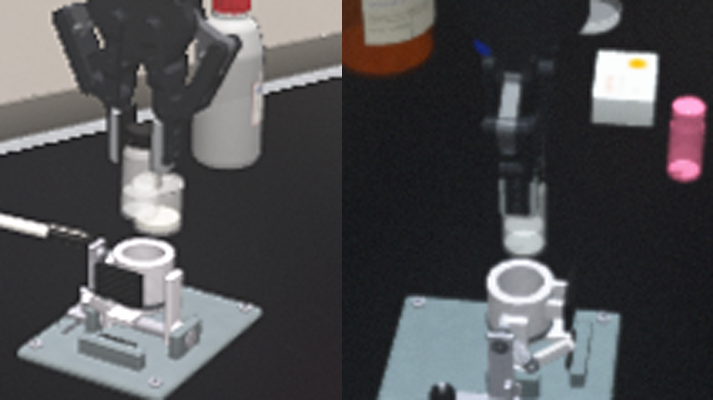

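The vial hangs upright above the cup; the second bottle in the left crop, at (157,215), is the weighing bottle in the background. Depth puts the rim at (562.3,103.0,78.4). Next I measure the held vial in the tool frame.

```bash
python3 - <<'E'
from h import *
im,d,K,T=load("w7"); o=ctrl.get_obs();M=R.from_rotvec(o["tool_rot"]).as_matrix(); tp=o["tool_pos"]
C=(cloud(d,K,T)-tp)@M*1000; ok=(d>0)&(abs(C[...,1])<14)&(abs(C[...,0])<25)
z=np.median(C[...,2][ok&(C[...,2]<-45)&(C[...,2]>-58)&(abs(C[...,1])<8)]); 
q=ok&(abs(C[...,2]-z)<2)&(abs(C[...,1])<9); P=C[q]; print("cap top tool z",z,len(P),"x range",np.percentile(P[:,0],[1,99]),"y",np.percentile(P[:,1],[1,99]))
# body: points on camera side of vial: x at y~0 by tool z
for a in range(int(z)+2,int(z)+66,6):
    s=ok&(abs(C[...,1])<2)&(abs(C[...,2]-a)<2); print(a,np.median(C[s][:,0]).round(1) if s.sum() else None,s.sum())
# rim in w7
W=cloud(d,K,T)*1000; q=(d>0)&(abs(W[...,2]-78)<3)&(np.hypot(W[...,0]-562,W[...,1]-103)<23); print(q.sum(),cv2.minEnclosingCircle(W[q][:,:2].astype(np.float32)))
E
```

```text
cap top tool z -51.48842698342029 3426 x range [-10.6912015  12.2650693] y [-8.77493863  8.74394144]
-49 9.4 189
-43 12.4 67
-37 12.3 104
-31 13.9 56
-25 14.0 51
-19 14.1 37
-13 14.1 37
-7 14.2 36
-1 14.2 35
5 14.3 26
11 14.3 7
1515 ((561.9862060546875, 103.112060546875), 21.100112915039062)
```

```bash
python3 -m handwheel '[{"tx":-2.2,"ty":-1.3,"tz":4,"roll":0},{"tx":0,"ty":0,"tz":8,"roll":0},{"tx":0,"ty":0,"tz":6,"roll":0},{"tx":0,"ty":0,"tz":2,"roll":0},{"tx":0,"ty":0,"tz":0,"roll":0},{"tx":0,"ty":0,"tz":0,"roll":0},{"tx":0,"ty":0,"tz":0,"roll":0}]'
python3 - <<'E'
from h import *
im,d,K,T=grab("wrist","w8"); o=ctrl.get_obs();M=R.from_rotvec(o["tool_rot"]).as_matrix(); tp=o["tool_pos"]; print(M.round(4)[2],tp)
C=(cloud(d,K,T)-tp)@M*1000; W=cloud(d,K,T)*1000
s=(d>0)&(abs(C[...,1])<2)&(abs(C[...,2]+20)<12); f=np.median(C[s][:,0]); v=tp*1000+M@[f-13.5,0,0]; print("front",f,"vial at",v.round(1))
P=W[(d>0)&(abs(W[...,2]-78)<2.5)&(np.hypot(W[...,0]-562,W[...,1]-103)<23)]
# camera-side rim half: fit circle by least squares on outer edge
A=np.c_[2*P[:,:2],np.ones(len(P))]
print(len(P),cv2.minEnclosingCircle(P[:,:2].astype(np.float32)))
a=grab("scene","s8")[0]; b=grab("side","d8")[0]
x=np.hstack([cv2.resize(a[150:250,260:340],(384,480),interpolation=cv2.INTER_CUBIC),cv2.resize(b[210:310,260:340],(384,480),interpolation=cv2.INTER_CUBIC)])
cv2.imwrite("pics/c8.png",x[:,:,::-1])
E
```

```text
t: 8.9
tool_pos: [0.5641, 0.1033, 0.101]
tool_rot: [-0.663, 3.071, -0.0]
contact_force: [0.7, -0.8, -0.2]
opening: 0.0251
grip_force: 40.3
[-6.e-04 -3.e-04 -1.e+00] [0.56419596 0.10328008 0.10115392]
front 13.971548541262006 vial at [563.8 103.1 101.2]
1836 ((562.0966796875, 103.01781463623047), 21.181550979614258)
```

View pics/c8.png

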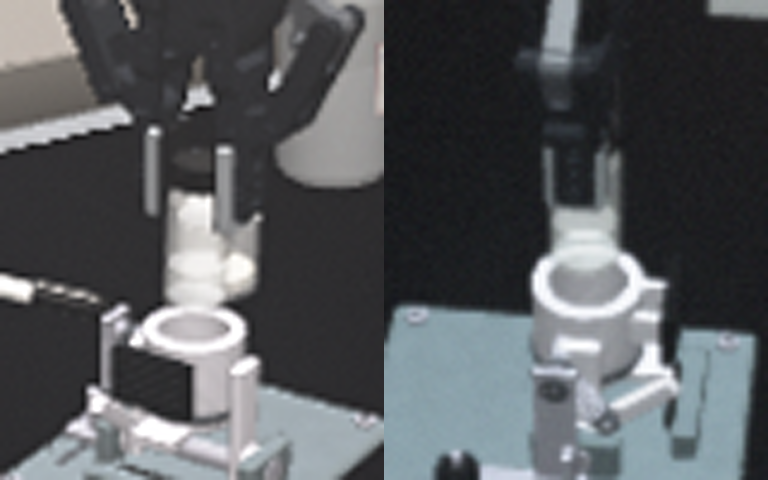

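The vial stands upright just above the rim, about 1.7 mm too far in +x. I trim that and start down.

```bash
python3 -m handwheel '[{"tx":1.5,"ty":0.5,"tz":2,"roll":0},{"tx":0,"ty":0,"tz":3,"roll":0},{"tx":0,"ty":0,"tz":2,"roll":0},{"tx":0,"ty":0,"tz":0,"roll":0},{"tx":0,"ty":0,"tz":0,"roll":0},{"tx":0,"ty":0,"tz":0,"roll":0},{"tx":0,"ty":0,"tz":0,"roll":0}]'
cat > chk.py <<'E'
from h import *
import sys
L=[]
for k in range(3):
    im,d,K,T=grab("wrist",sys.argv[1]+str(k)); o=ctrl.get_obs();M=R.from_rotvec(o["tool_rot"]).as_matrix(); tp=o["tool_pos"]
    C=(cloud(d,K,T)-tp)@M*1000; W=cloud(d,K,T)*1000
    s=(d>0)&(abs(C[...,1])<2)&(abs(C[...,2]+20)<10); f=np.median(C[s][:,0]); v=tp*1000+M@[f-13.5,0,0]
    P=W[(d>0)&(abs(W[...,2]-78)<2.5)&(np.hypot(W[...,0]-562,W[...,1]-103)<23)]
    c=np.array(cv2.minEnclosingCircle(P[:,:2].astype(np.float32))[0]); print("vial",v.round(1),"rim",c.round(1),"tool err",(M.T@np.r_[c-v[:2],0])[:2].round(1),o["contact_force"].round(1),o["opening"].round(4))
E
python3 chk.py w9
```

```text
t: 9.63
tool_pos: [0.5625, 0.1031, 0.0939]
tool_rot: [-0.663, 3.071, -0.0]
contact_force: [0.0, 0.3, -0.1]
opening: 0.025
grip_force: 40.3Traceback (most recent call last):
  File "chk.py", line 9, in <module>
    c=np.array(cv2.minEnclosingCircle(P[:,:2].astype(np.float32))[0]); print("vial",v.round(1),"rim",c.round(1),"tool err",(M.T@np.r_[c-v[:2],0])[:2].round(1),o["contact_force"].round(1),o["opening"].round(4))
                                                                                                                                                                                           ^^^^^^^^^^^^^^^^^^
AttributeError: 'float' object has no attribute 'round'
```

```bash
sed -i 's/,o\["opening"\].round(4)//' chk.py; python3 chk.py w9; python3 -m handwheel '[{"tx":0,"ty":0,"tz":2,"roll":0},{"tx":0,"ty":0,"tz":2,"roll":0},{"tx":0,"ty":0,"tz":2,"roll":0},{"tx":0,"ty":0,"tz":2,"roll":0},{"tx":0,"ty":0,"tz":0,"roll":0},{"tx":0,"ty":0,"tz":0,"roll":0}]'
```

```text
vial [562.1 102.9  94. ] rim [562.2 103. ] tool err [-0.1  0. ] [-0.1 -0.5 -0.3]
vial [562.2 102.9  94. ] rim [562.1 103.2] tool err [-0.1  0.3] [ 0.1 -0.1 -0.3]
vial [562.  102.9  93.9] rim [562.2 103.1] tool err [-0.2  0.1] [ 0.7 -1.1 -0.1]
t: 10.33
tool_pos: [0.5621, 0.1031, 0.0854]
tool_rot: [0.663, -3.07, -0.0]
contact_force: [-0.2, 0.6, -0.5]
opening: 0.0248
grip_force: 40.3
```

```bash
python3 -m handwheel '[{"tx":0,"ty":0,"tz":3,"roll":0},{"tx":0,"ty":0,"tz":3,"roll":0},{"tx":0,"ty":0,"tz":4,"roll":0},{"tx":0,"ty":0,"tz":4,"roll":0},{"tx":0,"ty":0,"tz":4,"roll":0},{"tx":0,"ty":0,"tz":3,"roll":0},{"tx":0,"ty":0,"tz":2,"roll":0},{"tx":0,"ty":0,"tz":1,"roll":0},{"tx":0,"ty":0,"tz":0,"roll":0},{"tx":0,"ty":0,"tz":0,"roll":0}]'
python3 -m handwheel '[{"tx":0,"ty":0,"tz":1,"roll":0},{"tx":0,"ty":0,"tz":1,"roll":0},{"tx":0,"ty":0,"tz":0,"roll":0}]'
```

```text
t: 11.17
tool_pos: [0.5625, 0.1031, 0.0619]
tool_rot: [-0.663, 3.071, -0.0]
contact_force: [-0.1, -0.4, -0.5]
opening: 0.025
grip_force: 40.3
t: 11.42
tool_pos: [0.5623, 0.1031, 0.0597]
tool_rot: [0.663, -3.071, -0.0]
contact_force: [0.1, -1.2, -0.2]
opening: 0.0244
grip_force: 40.3
```

```bash
python3 -m handwheel '[{"tx":0,"ty":0,"tz":1,"roll":0},{"tx":0,"ty":0,"tz":0,"roll":0}]'
```

```text
t: 11.58
tool_pos: [0.5623, 0.1031, 0.0586]
tool_rot: [0.663, -3.071, -0.0]
contact_force: [0.3, -0.2, -1.2]
opening: 0.0249
grip_force: 40.3
```

```bash
python3 -m handwheel '[{"tx":0,"ty":0,"tz":0.7,"roll":0},{"tx":0,"ty":0,"tz":0,"roll":0}]';python3 -m handwheel '[{"tx":0,"ty":0,"tz":0.7,"roll":0},{"tx":0,"ty":0,"tz":0,"roll":0}]'
```

```text
t: 11.75
tool_pos: [0.5623, 0.1031, 0.0579]
tool_rot: [0.663, -3.071, -0.0]
contact_force: [-0.3, 0.5, -1.0]
opening: 0.025
grip_force: 40.3
t: 11.92
tool_pos: [0.5623, 0.1031, 0.0573]
tool_rot: [0.663, -3.071, -0.0]
contact_force: [-0.3, 0.4, -0.5]
opening: 0.025
grip_force: 40.3
```

```bash
python3 -m handwheel '[{"tx":0,"ty":0,"tz":0.7,"roll":0},{"tx":0,"ty":0,"tz":0,"roll":0}]'|grep -E "pos|force";python3 -m handwheel '[{"tx":0,"ty":0,"tz":0.6,"roll":0},{"tx":0,"ty":0,"tz":0,"roll":0}]'|grep -E "pos|force"
```

```text
tool_pos: [0.5623, 0.1031, 0.0566]
contact_force: [-0.3, 0.3, -0.7]
grip_force: 40.3
tool_pos: [0.5624, 0.1031, 0.0562]
contact_force: [-0.1, -0.4, 0.4]
grip_force: 40.3
```

```bash
python3 -m handwheel '[{"tx":0,"ty":0,"tz":0.6,"roll":0},{"tx":0,"ty":0,"tz":0,"roll":0}]'|grep -E "pos|force";python3 -m handwheel '[{"tx":0,"ty":0,"tz":0.6,"roll":0},{"tx":0,"ty":0,"tz":0,"roll":0}]'|grep -E "pos|force"; python3 dep.py w10; python3 - <<'E'
from h import *
im,d,K,T=load("w10"); W=cloud(d,K,T)*1000
q=(d>0)&(np.hypot(W[...,0]-562,W[...,1]-103)<8)&(W[...,2]>98)&(W[...,2]<125); print("cap top z",np.median(W[q][:,2]),q.sum())
E
```

```text
tool_pos: [0.5627, 0.1032, 0.0561]
contact_force: [-1.4, 0.8, 2.6]
grip_force: 40.6
tool_pos: [0.5629, 0.1032, 0.056]
contact_force: [-1.8, 0.3, 5.4]
grip_force: 40.9
finger -1 tool z max pctl [13.2  0.3] y inner 9.8 6276
finger 1 tool z max pctl [17.7  4.4] y inner 9.9 5983
cap z 62.795298670354036 circle [555.3  99.9] 18.1 tcp [562.8 103.2  56. ] t 12.6333
cap top z 108.00750254871821 1717
```

It rests on the floor: 5 N upward, cap top at 108 mm. Ease off, release and rise.

```bash
python3 -m handwheel '[{"tx":0,"ty":0,"tz":-0.8,"roll":0},{"tx":0,"ty":0,"tz":0,"roll":0}]'|grep force; python3 -m handwheel '[{"tx":0,"ty":0,"tz":0,"roll":0},{"tx":0,"ty":0,"tz":0,"roll":0},{"tx":0,"ty":0,"tz":0,"roll":0},{"tx":0,"ty":0,"tz":0,"roll":0},{"tx":0,"ty":0,"tz":0,"roll":0},{"tx":0,"ty":0,"tz":0,"roll":0}]' 45; python3 -m handwheel '[{"tx":0,"ty":0,"tz":-4,"roll":0},{"tx":0,"ty":0,"tz":-15,"roll":0},{"tx":0,"ty":0,"tz":-30,"roll":0},{"tx":0,"ty":0,"tz":-30,"roll":0},{"tx":0,"ty":0,"tz":-20,"roll":0},{"tx":0,"ty":0,"tz":-5,"roll":0},{"tx":0,"ty":0,"tz":0,"roll":0},{"tx":0,"ty":0,"tz":0,"roll":0}]'; python3 - <<'E'
from h import *
im,d,K,T=grab("wrist","w11"); W=cloud(d,K,T)*1000
q=(d>0)&(np.hypot(W[...,0]-562,W[...,1]-103)<18)&(W[...,2]>102)&(W[...,2]<112); print("cap top z",np.median(W[q][:,2]),q.sum(),cv2.minEnclosingCircle(W[q][:,:2].astype(np.float32)))
q=(d>0)&(abs(W[...,2]-78)<3)&(np.hypot(W[...,0]-562,W[...,1]-103)<23);print(cv2.minEnclosingCircle(W[q][:,:2].astype(np.float32)),q.sum())
E
```

```text
contact_force: [-0.4, 0.2, 3.5]
grip_force: 40.6
t: 13.3
tool_pos: [0.5622, 0.1031, 0.0555]
tool_rot: [0.663, -3.071, -0.0]
contact_force: [1.3, -0.7, 0.6]
opening: 0.0451
grip_force: 0.0
t: 13.97
tool_pos: [0.5618, 0.1031, 0.1587]
tool_rot: [0.663, -3.07, -0.0]
contact_force: [-0.2, 0.5, 0.2]
opening: 0.045
grip_force: 0.0
cap top z 107.75189560721869 1515 ((561.8151245117188, 103.0321044921875), 12.529889106750488)
((562.0699462890625, 102.97419738769531), 21.086528778076172) 1335
```

The vial is seated and centred in the upright cup. Next I go to the pad side (tool +x), shut the fingers and measure where the shut tips really are.

```bash
python3 -m handwheel '[{"tx":10,"ty":0,"tz":0,"roll":0},{"tx":22,"ty":0,"tz":0,"roll":0},{"tx":24,"ty":0,"tz":0,"roll":0},{"tx":14,"ty":0,"tz":0,"roll":0},{"tx":0,"ty":0,"tz":0,"roll":0},{"tx":0,"ty":0,"tz":0,"roll":0},{"tx":0,"ty":0,"tz":0,"roll":0},{"tx":0,"ty":0,"tz":0,"roll":0},{"tx":0,"ty":0,"tz":0,"roll":0},{"tx":0,"ty":0,"tz":0,"roll":0}]' 0 25; python3 - <<'E'
from h import *
im,d,K,T=grab("wrist","w12"); o=ctrl.get_obs();M=R.from_rotvec(o["tool_rot"]).as_matrix(); tp=o["tool_pos"]
C=(cloud(d,K,T)-tp)@M*1000
for y in(-12,-8,-4,0,4,8,12):
    q=(d>0)&(abs(C[...,1]-y)<1.5)&(abs(C[...,0])<30)&(C[...,2]<40); P=C[q]
    print(y,"max z",np.percentile(P[:,2],[90,97,100]).round(1),"x at z<-40",np.percentile(P[P[:,2]<-25][:,0],[50,98]).round(1),len(P))
q=(d>0)&(C[...,2]<-20)&(C[...,2]>-80)
for z in range(-80,-20,6):
    s=q&(abs(C[...,2]-z)<3); print(z,s.sum(),C[s].min(0).round(0) if s.any() else"",C[s].max(0).round(0) if s.any() else "")
W=C@np.linalg.inv(M)/1 ; W=cloud(d,K,T)*1000
hsv=cv2.cvtColor(im,cv2.COLOR_RGB2HSV)
cup=np.array([562.1,103.]); e=np.array([.911,.4115]); n=np.array([-.4115,.911])
X=(W[...,:2]-cup)@e; Y=(W[...,:2]-cup)@n
s=(d>0)&(abs(X+33)<8)&(abs(Y)<25)&(W[...,2]>60)&(W[...,2]<90)&(hsv[...,2]<110); print("pad",s.sum(),np.percentile(X[s],[2,50,98]).round(1),np.percentile(Y[s],[2,98]).round(1),np.percentile(W[s][:,2],[2,98]).round(1))
E
```

```text
t: 14.85
tool_pos: [0.499, 0.0744, 0.1596]
tool_rot: [0.663, -3.071, -0.0]
contact_force: [0.7, 0.1, -0.2]
opening: 0.0
grip_force: 0.0
-12 max z [-49.5 -37.7 -31.5] x at z<-40 [16.1 17.5] 2222
-8 max z [-51.5 -38.4 -29.9] x at z<-40 [16.3 17.5] 2246
-4 max z [-49.7 -36.4 -28.7] x at z<-40 [10.6 16.5] 2443
0 max z [-44.4 -34.2 -29.1] x at z<-40 [10.  11.4] 1656
4 max z [-50.8 -37.1 -29.2] x at z<-40 [11.4 17.2] 2642
8 max z [-49.1 -37.7 -31.4] x at z<-40 [16.2 17.5] 2252
12 max z [-53.8 -40.3 -31.9] x at z<-40 [16.3 17.5] 2131
-80 2785 [-11. -38. -80.] [ 14.  37. -77.]
-74 3892 [-13. -37. -77.] [ 14.  34. -71.]
-68 1401 [-11. -31. -71.] [ 14.  30. -65.]
-62 1232 [-12. -16. -65.] [ 12.  11. -59.]
-56 693 [  6. -14. -59.] [ 12.  13. -53.]
-50 788 [  6. -14. -53.] [ 12.  13. -47.]
-44 696 [  6. -14. -47.] [ 11.  13. -41.]
-38 615 [  6. -14. -41.] [ 11.  13. -35.]
-32 382 [  6. -13. -35.] [ 12.  12. -29.]
-26 3 [ 10.  -6. -29.] [ 10.  -5. -29.]
pad 707 [-35.6 -34.7 -29.9] [-17.7  17.4] [60.7 79.6]
```

The shut tips end about 29 mm behind the nominal TCP and are ±11 mm deep. The pad face is at X −35.5, top at 80 mm. So TCP z = 45 mm puts the tip at about 74 mm.

```bash
python3 -m handwheel '[{"tx":0,"ty":0,"tz":10,"roll":0},{"tx":0,"ty":0,"tz":25,"roll":0},{"tx":0,"ty":0,"tz":30,"roll":0},{"tx":0,"ty":0,"tz":28,"roll":0},{"tx":0,"ty":0,"tz":15,"roll":0},{"tx":0,"ty":0,"tz":6,"roll":0},{"tx":-5,"ty":0,"tz":0,"roll":0},{"tx":-8,"ty":0,"tz":0,"roll":0},{"tx":-5,"ty":0,"tz":0,"roll":0},{"tx":0,"ty":0,"tz":0,"roll":0},{"tx":0,"ty":0,"tz":0,"roll":0}]'; python3 -m handwheel '[{"tx":-2,"ty":0,"tz":0,"roll":0},{"tx":-1,"ty":0,"tz":0,"roll":0},{"tx":0,"ty":0,"tz":0,"roll":0}]'
```

```text
t: 15.82
tool_pos: [0.5166, 0.0819, 0.0473]
tool_rot: [-0.663, 3.068, -0.001]
contact_force: [0.0, 0.8, -0.3]
opening: 0.0
grip_force: 0.0
t: 16.07
tool_pos: [0.518, 0.0829, 0.046]
tool_rot: [-0.663, 3.07, -0.0]
contact_force: [0.2, 0.2, 0.2]
opening: 0.0001
grip_force: 0.0
```

```bash
python3 -m handwheel '[{"tx":-1,"ty":0,"tz":0,"roll":0},{"tx":-1,"ty":0,"tz":0,"roll":0},{"tx":0,"ty":0,"tz":0,"roll":0}]'|grep -E "pos|contact"; python3 -m handwheel '[{"tx":-1,"ty":0,"tz":0,"roll":0},{"tx":0,"ty":0,"tz":0,"roll":0}]'|grep -E "pos|contact"; python3 -m handwheel '[{"tx":-1,"ty":0,"tz":0,"roll":0},{"tx":0,"ty":0,"tz":0,"roll":0}]'|grep -E "pos|contact"
```

```text
tool_pos: [0.5196, 0.0837, 0.0457]
contact_force: [0.7, -0.4, 0.7]
tool_pos: [0.5202, 0.084, 0.0456]
contact_force: [-0.9, -0.1, -0.4]
tool_pos: [0.5203, 0.0841, 0.0456]
contact_force: [-4.9, -1.1, 3.6]
```

Contact is where expected. From here, small steps.

```bash
for i in 1 2; do :; done; python3 -m handwheel '[{"tx":-0.5,"ty":0,"tz":0,"roll":0},{"tx":0,"ty":0,"tz":0,"roll":0}]'|grep -E "pos|contact"; python3 -m handwheel '[{"tx":-0.5,"ty":0,"tz":0,"roll":0},{"tx":0,"ty":0,"tz":0,"roll":0}]'|grep -E "pos|contact"
```

```text
tool_pos: [0.5203, 0.0841, 0.0456]
contact_force: [-7.0, -2.4, 5.2]
tool_pos: [0.5203, 0.0841, 0.0456]
contact_force: [-8.7, -4.1, 6.0]
```

It has not broken away yet, and the fingertip presses down through friction (6 N). The pad rises as it swings, so I'll follow its arc by lifting along with the push.

```bash
python3 -m handwheel '[{"tx":0,"ty":0,"tz":-0.8,"roll":0},{"tx":0,"ty":0,"tz":0,"roll":0}]'|grep -E "pos|contact"; python3 -m handwheel '[{"tx":0,"ty":0,"tz":-0.6,"roll":0},{"tx":0,"ty":0,"tz":0,"roll":0}]'|grep -E "pos|contact"
```

```text
tool_pos: [0.5203, 0.0841, 0.0457]
contact_force: [-5.3, -4.0, 2.9]
tool_pos: [0.5202, 0.0842, 0.0458]
contact_force: [-4.7, -3.5, -0.3]
```

```bash
python3 -m handwheel '[{"tx":-0.5,"ty":0,"tz":-0.2,"roll":0},{"tx":0,"ty":0,"tz":0,"roll":0}]'|grep -E "pos|contact"; python3 -m handwheel '[{"tx":-0.5,"ty":0,"tz":-0.3,"roll":0},{"tx":0,"ty":0,"tz":0,"roll":0}]'|grep -E "pos|contact"
```

```text
tool_pos: [0.5206, 0.0843, 0.046]
contact_force: [-5.6, -2.7, -0.2]
tool_pos: [0.521, 0.0845, 0.0463]
contact_force: [-4.8, -4.2, -0.4]
```

It moves at about 6 N. I keep following the arc.

```bash
python3 -m handwheel '[{"tx":-1,"ty":0,"tz":-0.65,"roll":0},{"tx":-1,"ty":0,"tz":-0.65,"roll":0},{"tx":0,"ty":0,"tz":0,"roll":0}]'|grep -E "pos|contact"; python3 -m handwheel '[{"tx":-1,"ty":0,"tz":-0.6,"roll":0},{"tx":-1,"ty":0,"tz":-0.6,"roll":0},{"tx":0,"ty":0,"tz":0,"roll":0}]'|grep -E "pos|contact";  python3 -m handwheel '[{"tx":-1,"ty":0,"tz":-0.55,"roll":0},{"tx":-1,"ty":0,"tz":-0.55,"roll":0},{"tx":0,"ty":0,"tz":0,"roll":0}]'|grep -E "pos|contact"
```

```text
tool_pos: [0.5228, 0.0854, 0.0475]
contact_force: [-5.6, -3.7, 0.0]
tool_pos: [0.5245, 0.0862, 0.0486]
contact_force: [-4.6, -3.7, -0.1]
tool_pos: [0.5262, 0.087, 0.0496]
contact_force: [-5.3, -4.6, -1.2]
```

```bash
python3 -m handwheel '[{"tx":-1,"ty":0,"tz":-0.4,"roll":0},{"tx":-1,"ty":0,"tz":-0.4,"roll":0},{"tx":0,"ty":0,"tz":0,"roll":0}]'|grep -E "pos|contact"; python3 -m handwheel '[{"tx":-1,"ty":0,"tz":-0.4,"roll":0},{"tx":-1,"ty":0,"tz":-0.4,"roll":0},{"tx":0,"ty":0,"tz":0,"roll":0}]'|grep -E "pos|contact"
```

```text
tool_pos: [0.528, 0.0878, 0.0505]
contact_force: [-5.7, -4.0, -0.7]
tool_pos: [0.5298, 0.0887, 0.0514]
contact_force: [-5.5, -3.9, 0.4]
```

```bash
python3 -m handwheel '[{"tx":-1,"ty":0,"tz":-0.4,"roll":0},{"tx":-1,"ty":0,"tz":-0.3,"roll":0},{"tx":0,"ty":0,"tz":0,"roll":0}]'|grep -E "pos|contact"
```

```text
tool_pos: [0.5317, 0.0896, 0.0522]
contact_force: [-7.0, -2.4, 1.2]
```

```bash
python3 -m handwheel '[{"tx":-1,"ty":0,"tz":-0.3,"roll":0},{"tx":-0.7,"ty":0,"tz":-0.2,"roll":0},{"tx":0,"ty":0,"tz":0,"roll":0}]'|grep -E "pos|contact"
```

```text
tool_pos: [0.5333, 0.0903, 0.0528]
contact_force: [-6.2, -4.1, 1.9]
```

```bash
python3 -m handwheel '[{"tx":-1,"ty":0,"tz":-0.4,"roll":0},{"tx":-1,"ty":0,"tz":-0.4,"roll":0},{"tx":0,"ty":0,"tz":0,"roll":0}]'|grep -E "pos|contact"
```

```text
tool_pos: [0.5351, 0.0912, 0.0535]
contact_force: [-6.2, -2.3, 0.8]
```

```bash
python3 -m handwheel '[{"tx":-1,"ty":0,"tz":-0.4,"roll":0},{"tx":-1,"ty":0,"tz":-0.4,"roll":0},{"tx":0,"ty":0,"tz":0,"roll":0}]'|grep -E "pos|contact"
```

```text
tool_pos: [0.5369, 0.0921, 0.0542]
contact_force: [-5.6, -2.0, -1.1]
```

```bash
python3 -m handwheel '[{"tx":-1,"ty":0,"tz":-0.3,"roll":0},{"tx":-1,"ty":0,"tz":-0.3,"roll":0},{"tx":0,"ty":0,"tz":0,"roll":0}]'|grep -E "pos|contact"
```

```text
tool_pos: [0.5388, 0.0929, 0.0547]
contact_force: [-5.6, -2.6, -0.3]
```

```bash
python3 -m handwheel '[{"tx":-1,"ty":0,"tz":-0.2,"roll":0},{"tx":-1,"ty":0,"tz":-0.2,"roll":0},{"tx":0,"ty":0,"tz":0,"roll":0}]'|grep -E "pos|contact"
```

```text
tool_pos: [0.5407, 0.0938, 0.0552]
contact_force: [-5.6, -3.0, 0.9]
```

```bash
python3 -m handwheel '[{"tx":-1,"ty":0,"tz":-0.2,"roll":0},{"tx":-1,"ty":0,"tz":-0.2,"roll":0},{"tx":0,"ty":0,"tz":0,"roll":0}]'|grep -E "pos|contact"
```

```text
tool_pos: [0.5426, 0.0947, 0.0556]
contact_force: [-4.7, -2.1, -0.6]
```

```bash
python3 -m handwheel '[{"tx":-1,"ty":0,"tz":-0.2,"roll":0},{"tx":-1,"ty":0,"tz":-0.2,"roll":0},{"tx":0,"ty":0,"tz":0,"roll":0}]'|grep -E "pos|contact"
```

```text
tool_pos: [0.5446, 0.0956, 0.056]
contact_force: [-4.9, -1.8, -1.8]
```

```bash
python3 -m handwheel '[{"tx":-1,"ty":0,"tz":0,"roll":0},{"tx":-1,"ty":0,"tz":0,"roll":0},{"tx":0,"ty":0,"tz":0,"roll":0}]'|grep -E "pos|contact"
```

```text
tool_pos: [0.5469, 0.0967, 0.0563]
contact_force: [-4.9, -1.3, -0.1]
```

```bash
python3 -m handwheel '[{"tx":-1,"ty":0,"tz":-0.1,"roll":0},{"tx":-1,"ty":0,"tz":-0.1,"roll":0},{"tx":0,"ty":0,"tz":0,"roll":0}]'|grep -E "pos|contact"
```

```text
tool_pos: [0.5501, 0.0977, 0.0574]
contact_force: [-3.9, -1.4, 0.6]
```

```bash
python3 -m handwheel '[{"tx":-1,"ty":0,"tz":-0.1,"roll":0},{"tx":-1,"ty":0,"tz":-0.1,"roll":0},{"tx":0,"ty":0,"tz":0,"roll":0}]'|grep -E "pos|contact"
```

```text
tool_pos: [0.5526, 0.0986, 0.0581]
contact_force: [-3.6, -1.0, -0.3]
```

```bash
python3 -m handwheel '[{"tx":-1,"ty":0,"tz":0,"roll":0},{"tx":-1,"ty":0,"tz":0,"roll":0},{"tx":0,"ty":0,"tz":0,"roll":0}]'|grep -E "pos|contact"
```

```text
tool_pos: [0.5545, 0.0994, 0.0581]
contact_force: [-2.0, 0.2, 0.4]
```

```bash
python3 -m handwheel '[{"tx":-1,"ty":0,"tz":0,"roll":0},{"tx":-1,"ty":0,"tz":0,"roll":0},{"tx":0,"ty":0,"tz":0,"roll":0}]'|grep -E "pos|contact"
```

```text
tool_pos: [0.5562, 0.1002, 0.0581]
contact_force: [-2.0, -0.8, -0.3]
```

```bash
python3 -m handwheel '[{"tx":-1,"ty":0,"tz":0,"roll":0},{"tx":-0.5,"ty":0,"tz":0,"roll":0},{"tx":0,"ty":0,"tz":0,"roll":0}]'|grep -E "pos|contact"
```

```text
tool_pos: [0.5575, 0.1008, 0.058]
contact_force: [-1.4, 0.5, 0.3]
```

```bash
python3 -m handwheel '[{"tx":-1,"ty":0,"tz":0,"roll":0},{"tx":0,"ty":0,"tz":0,"roll":0}]'|grep -E "pos|contact"
```

```text
tool_pos: [0.5584, 0.1012, 0.058]
contact_force: [-1.0, 0.1, -0.2]
```

```bash
python3 -m handwheel '[{"tx":-1,"ty":0,"tz":0,"roll":0},{"tx":0,"ty":0,"tz":0,"roll":0},{"tx":0,"ty":0,"tz":0,"roll":0}]'|grep -E "pos|contact"
```

```text
tool_pos: [0.5592, 0.1016, 0.0579]
contact_force: [-0.3, -0.3, 0.6]
```

```bash
cat > gap.py <<'E'
from h import *
im,d,K,T=grab("wrist","wg"); W=cloud(d,K,T)*1000
o=ctrl.get_obs(); print(o["tool_pos"].round(4),o["contact_force"].round(1))
e=np.array([.911,.4115]); n=np.array([-.4115,.911])
D=W[...,:2]-[562.1,103.]; X=D@e; Y=D@n; Z=W[...,2]-22
for y in(-16,16,-13,13):
    s=(d>0)&(abs(Y-y)<1.5)&(abs(X)<30)&(Z>25)&(Z<70); p=np.c_[X[s],Z[s]]
    if len(p)>15:
        a=cv2.fitLine(p.astype(np.float32),cv2.DIST_HUBER,0,.01,.01).ravel(); print(y,len(p),"face tilt",np.arctan2(abs(a[0]),abs(a[1])).round(3),p[:,0].min().round(1),p[:,0].max().round(1),p[:,1].min().round(1),p[:,1].max().round(1))
E
python3 gap.py
```

```text
[0.5591 0.1015 0.0579] [-1.8 -0.9  1.6]
-16 170 face tilt 0.634 -6.0 4.7 25.0 59.2
16 329 face tilt 0.668 -6.2 8.7 25.0 65.6
-13 164 face tilt 0.259 -10.3 3.1 25.0 69.8
13 164 face tilt 0.199 -6.1 2.5 25.4 53.9
```

```bash
python3 -m handwheel '[{"tx":-1,"ty":0,"tz":0,"roll":0},{"tx":0,"ty":0,"tz":0,"roll":0},{"tx":0,"ty":0,"tz":0,"roll":0}]'|grep -E "pos|contact"
```

```text
tool_pos: [0.56, 0.102, 0.0579]
contact_force: [-0.6, 0.3, 0.6]
```

```bash
python3 -m handwheel '[{"tx":-1,"ty":0,"tz":0,"roll":0},{"tx":0,"ty":0,"tz":0,"roll":0},{"tx":0,"ty":0,"tz":0,"roll":0}]'|grep -E "pos|contact"; python3 gap.py
```

```text
tool_pos: [0.5609, 0.1024, 0.0579]
contact_force: [-0.6, -0.0, -0.2]
[0.5609 0.1024 0.0579] [-0.3 -0.2  0.5]
-16 185 face tilt 0.142 -4.4 6.9 25.2 59.5
16 347 face tilt 0.688 -4.8 10.7 25.1 65.4
-13 179 face tilt 0.231 -8.3 4.0 25.0 70.0
13 180 face tilt 0.176 -4.9 3.8 25.1 54.7
```

```bash
python3 -m handwheel '[{"tx":-1,"ty":0,"tz":0,"roll":0},{"tx":0,"ty":0,"tz":0,"roll":0},{"tx":0,"ty":0,"tz":0,"roll":0}]'|grep -E "contact"; python3 gap.py | head -3; python3 -m handwheel '[{"tx":-1,"ty":0,"tz":0,"roll":0},{"tx":0,"ty":0,"tz":0,"roll":0},{"tx":0,"ty":0,"tz":0,"roll":0}]'|grep -E "contact"; python3 gap.py|head -3
```

```text
contact_force: [1.1, 0.1, 0.3]
[0.5617 0.1028 0.0578] [ 0.5 -0.7 -0.1]
-16 201 face tilt 0.628 -4.0 8.0 25.0 61.5
16 352 face tilt 0.688 -3.8 11.8 25.1 65.2
contact_force: [0.7, -0.0, -0.2]
[0.5626 0.1032 0.0578] [-0.1  0.   0.2]
-16 140 face tilt 0.247 1.5 11.0 25.0 54.7
16 266 face tilt 0.049 1.0 15.2 25.2 60.2
```

The pad jumped 3.4 mm for 0.9 mm of finger travel, with the force at zero, so that looks like the snap. I back off slightly and see whether the pad follows.

```bash
python3 gap.py|head -3; python3 -m handwheel '[{"tx":2,"ty":0,"tz":0,"roll":0},{"tx":0,"ty":0,"tz":0,"roll":0},{"tx":0,"ty":0,"tz":0,"roll":0}]'|grep -E "contact"; python3 gap.py|head -3
```

```text
[0.5626 0.1032 0.0578] [ 0.9  1.2 -0.2]
-16 139 face tilt 0.241 1.4 10.7 25.1 54.1
16 273 face tilt 0.027 0.5 15.0 25.1 60.0
contact_force: [0.9, 0.9, -0.0]
[0.5607 0.1023 0.0578] [ 1.1 -0.3  0.6]
-16 102 face tilt 0.295 1.4 11.7 25.0 51.8
16 216 face tilt 0.103 1.2 13.4 25.1 58.8
```

It stays put. I retreat fully: back first, then up.

```bash
python3 -m handwheel '[{"tx":3,"ty":0,"tz":0,"roll":0},{"tx":8,"ty":0,"tz":0,"roll":0},{"tx":15,"ty":0,"tz":0,"roll":0},{"tx":15,"ty":0,"tz":-10,"roll":0},{"tx":15,"ty":0,"tz":-20,"roll":0},{"tx":10,"ty":0,"tz":-30,"roll":0},{"tx":0,"ty":0,"tz":-30,"roll":0},{"tx":0,"ty":0,"tz":-25,"roll":0},{"tx":0,"ty":0,"tz":-10,"roll":0},{"tx":0,"ty":0,"tz":0,"roll":0},{"tx":0,"ty":0,"tz":0,"roll":0},{"tx":0,"ty":0,"tz":0,"roll":0}]'; python3 - <<'E'
from h import *
e=np.array([.911,.4115]); n=np.array([-.4115,.911])
for nm in("side","scene"):
    im,d,K,T=grab(nm,nm+"_end"); W=cloud(d,K,T)*1000
    D=W[...,:2]-[562.1,103.]; X=D@e; Y=D@n; Z=W[...,2]-22
    s=(d>0)&(abs(Y)<15)&(X>-40)&(X<110)&(Z>0)&(Z<100)
    hsv=cv2.cvtColor(im,cv2.COLOR_RGB2HSV)
    c=s&(np.hypot(X,Z)>74)&(X>20); print(nm,"max r",np.percentile(np.hypot(X,Z)[s],99.5).round(1),"vial-top pts",c.sum(),"angle",np.median(np.arctan2(X[c],Z[c])).round(3) if c.any() else None)
    # bystanders: image change outside the stand/arm
    z0=load(nm)[0].astype(int); df=(abs(im.astype(int)-z0).max(2)>50).astype(np.uint8)
    k,l,st,ce=cv2.connectedComponentsWithStats(cv2.morphologyEx(df,cv2.MORPH_OPEN,np.ones((3,3)))); print([(st[i][:5].tolist()) for i in range(1,k) if st[i][4]>25])
E
```

```text
t: 25.37
tool_pos: [0.4993, 0.0751, 0.1804]
tool_rot: [0.662, -3.067, -0.001]
contact_force: [-0.8, 0.6, -1.1]
opening: 0.0001
grip_force: 0.0
side max r 87.2 vial-top pts 126 angle 0.808
[[327, 0, 88, 16, 741], [404, 0, 236, 89, 13383], [316, 14, 44, 65, 724], [303, 22, 9, 37, 127], [311, 36, 4, 18, 64], [550, 41, 13, 6, 43], [332, 54, 61, 51, 880], [316, 71, 7, 5, 27], [324, 99, 42, 16, 286], [328, 112, 48, 22, 391], [341, 168, 7, 19, 120], [334, 171, 4, 8, 29], [335, 187, 16, 27, 345], [379, 222, 14, 22, 246], [395, 235, 245, 245, 17682], [291, 260, 31, 32, 478], [270, 264, 25, 22, 324], [580, 390, 28, 30, 493]]
scene max r 85.5 vial-top pts 70 angle 0.749
[[117, 0, 206, 59, 5532], [0, 6, 6, 6, 30], [0, 24, 14, 85, 826], [248, 57, 67, 109, 4077], [276, 151, 3, 9, 27], [0, 185, 53, 121, 3651], [283, 210, 38, 28, 616], [347, 299, 17, 29, 417]]
```

The vial is fully seated (its top is 87 mm from the axis), the stand stays tipped at about 0.78 rad with nothing touching it, and in the scene view the other things are unmoved. Hand in.

```bash
python3 -c "
from station import ctrl
print(ctrl.finish_job())"
```

```text
the job is handed in; nothing more can be done
None
```

The vial was placed upright on the cup's floor and released; the stand was then pushed by its pad past over-centre (highest push read about 11 N), stays tipped at about 0.78 rad with the vial seated, and the job is handed in at about 25 s.

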